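Seat a lens in a three-point mount and close its clamp arm

ROBOT

A 6-joint arm with a two-finger parallel gripper is mounted at the origin on a cart in front of the work surface, level with it; the furniture and walls round the work are solid. World frame = base frame: x ahead of the robot, y to its left, z up, the work surface at z = 0. Lengths are in mm, angles in rad, forces in N, time in s.
With the tool pointing down it reaches from about 375 to 975 mm from the base axis. Payload 3.8 kg.
Tool frame: the origin (TCP) lies at the very end of the fingers, on their centre line; the grasp point (between the pads) lies 19 mm behind it (env.grip_point_offset is the distance from the TCP to the grasp point, in mm); z points along the fingers, y is the direction in which the jaws open and shut (so a half turn about z gives the same grasp; the last joint's range is limited). The gripper opens to 88 mm and grips with 3 to 60 N. Pads are 18 mm wide; open, the fingers measure 123 mm over their backs; the gripper's body (75 mm by 187 mm) begins 45 mm behind the grasp point.
Start: joints at [1.313, 0.264, 1.604, -0, 1.274, -0.037], TCP at [147.83, 658.608, 238.706] pointing down, gripper open.
Joint ranges: [-2.63, 2.63], [-0.94, 2.18], [0.31, 2.57], [-1.31, 4.45], [0, 2.66], [-2.55, 2.55]. Speed limits (rad/s): [2.57, 2.57, 3.14, 3.14, 3.14, 3.14].

INTERFACE

Orientations are given as a 3x3 rotation matrix whose columns are the frame's x, y, z axes.
In Python, from station import env, optics gives the robot as it stands.
- The arm moves only by the tool play_rows, never from a script. Its argument "increments" is a list of rows, each an object with "xyz": the shift along the tool's x, y, z in units of 0.5 m (1.0 is 0.5 m), a list of three; "twist": the turn, a rotation vector about the tool's x, y, z in units of 0.5 rad (1.0 is 0.5 rad), a list of three. In form: [{"xyz": [dx, dy, dz], "twist": [wx, wy, wz]}, ...]. A call has 1 to 12 rows; each row is the pose to reach, as a shift and turn from the pose measured when the call began, along the tool's axes at that moment; what a row does not reach only later rows make up. A row lasts 1/12 s, in which the tool goes at most 41.7 mm and 7.16 degrees, less where a joint would pass 70% of its speed; a pose out of reach is approached as far as the arm can. A call with a number of a shift or a turn outside -1 to 1 is refused whole. A call with a gripper value outside its range is refused whole. "gripper" is the opening, from 0 (shut) to 1 (fully open), set as the call begins (left out, the last holds). The fingers move at their own pace and stop on an object; "force" is the grip in N (left out, the last holds). Time passes only in rows, so rows that repeat a pose let the fingers close. It gives the time, the measured TCP pose, the force and the opening at its end, in the units of the state.
- env.observe(): the state, without advancing time (a new reading comes with each control period).
- optics.grab_frame(name): name is "side" or "top"; returns the picture (480x640x3 uint8, red, green, blue); there is no depth.
- optics.get_calibration(name): a dict with "fx", "fy", "cx", "cy" (pixels), "pose" (4x4, takes a point from camera to world coordinates). Camera axes: x right, y down, z forward; pixel columns grow to the right and rows downward; lengths in mm; the calibration is good to about 2 mm. A picture is of the moment at which its call begins. get_calibration takes no time and is no camera call.
- env.job_done(): hands the job in, once; it reports no verdict.
The state is a dict: "time_s": time; "q": joint angles; "joint_velocities": joint speeds; "tau": joint torques, N m; "position": TCP position; "ee_rot": TCP orientation; "ft_force": force on the tool from outside, world axes, zero at the start; "ft_torque": the same for the moment, N m; "width": finger opening in mm.
Only numpy, scipy, OpenCV 4.12 (cv2) and the standard library are available. Lean on these libraries where they do the work, as an engineer would, in place of code of your own. Each camera call takes 0.05 s, during which the arm holds its last target.

TASK

Take the blue-rimmed lens out of its white storage stand and set it down gently, upright, into the two lower grey seats of the steel lens mount, so that it rests on both and sits squarely in their grooves. Let go of it, and only then swing the red clamp arm over so that its grey pad comes down on the top of the rim and all three points bear on the lens. Leave the amber filter and the other things on the bench where they are.

Things in the scene. Friction and masses are not known exactly. Their poses are not given: they have to be found in the camera images.
- mount: Fixed lens mount, dark steel base 170 x 76 x 12 mm. Origin on the bench top beneath the middle of the lens's place; z up; y is the optical axis (axis of a seated lens); -x points to the aluminium post (22 x 42 mm, 136 mm tall, 75 mm from the origin) that carries the clamp arm. A seated lens has its centre 70 mm above the origin, its disc in the mount's x-z plane.
- seat_near (a point): Lower grey grooved seat on the post's side (point given: where it bears on the rim). It bears on the rim 45 degrees off the bottom, 32 mm to -x of the lens axis, 38 mm above the bench; its walls reach up to 60 mm. The groove has a flat floor for the 16 mm rim, is 21 mm wide between its side walls (2.5 mm play each side) and flares to about 32 mm at the mouth.
- seat_far (a point): The same seat on the other side (32 mm to +x of the lens axis). The point given is where it bears on the rim.
- clamp_arm (a joint): Hinge of the red clamp arm, rad. About 1.9 at the start: open, leaning 0.33 back past upright, away from the lens, held by its weight. 0: level, pad on a seated lens; -0.3: down with no lens. Pushed past upright (below 1.5) it sinks closed by itself in 2 to 3 s (damper) and bears with about 1 N; pushing takes under 3 N. A bar 18 mm wide, 10 mm thick, with a black ball on its end.
- clamp_hinge (a point): Hinge axis of the clamp arm, along the mount's y: 75 mm to -x of the mount's origin and 125 mm above the bench. The arm's middle line passes through it.
- clamp_tip (a point): Centre of the black ball on the free end of the clamp arm, 98 mm from the hinge axis.
- pad (a point): Grey grooved pad, third contact point, under the clamp arm 75 mm from the hinge (point given: middle of its contact face, 10 mm off the arm's middle line). The groove is 22 mm wide, flared to about 32 mm; the pad is 20 mm long. With the arm open it faces the lens's place.
- lens: Loose lens in a blue metal rim, a disc 90 mm in diameter and 16 mm thick over the rim, 0.25 kg or so. Origin at the centre of the disc, y is its axis, so its flat sides look along y; either side may face either way. It starts upright in its white stand; take it from above by the top of the rim, fingers on the two flat sides (16 mm apart).
- lens_stand: Fixed white stand, base 112 x 60 x 12 mm, with two grooved rests like the mount's seats; origin on the bench under the lens; y is the axis of the lens in it. The lens centre is 62 mm above the bench, its top 107 mm; the rests reach up to about 52 mm.
- filter: Loose amber filter in a black rim, same size as the lens, origin at its centre. It stands in the other white stand and must stay there.
- tape: Loose roll of tan tape, 96 mm across, 25 mm high, lying on the bench.
- timer: Loose white lab timer, 88 x 89 x 16 mm, lying on the bench.
Mind the look-alikes: they are no part of the job. What is shaped like the lens but pink is not meant.

How it is judged (in metres and radians):
On the way, in this order (a step that is already met when the one before it is completed fails the run):
1. the lens rests upright on both lower seats, released, with the clamp arm still open (contact force between lens and seat_near_floor above 0.15 N and contact force between lens and seat_far_floor above 0.15 N and x of lens in the frame of mount between -0.003 and 0.003 m and y of lens in the frame of mount between -0.005 and 0.005 m and z of lens in the frame of mount between 0.0675 and 0.0725 m and angle between lens's own y axis and vertical between 1.501 and 1.641 rad and angle between the y axis of lens and the y axis of mount, either way round below 0.08 rad and contact force between the fingers and lens below 0.1 N and value of joint clamp_arm above 1.2 rad), for 0.2 s.
2. the clamp arm is down with its pad on the rim and all three points bear (contact force between lens and seat_near_floor above 0.15 N and contact force between lens and seat_far_floor above 0.15 N and x of lens in the frame of mount between -0.003 and 0.003 m and y of lens in the frame of mount between -0.005 and 0.005 m and z of lens in the frame of mount between 0.0675 and 0.0725 m and angle between lens's own y axis and vertical between 1.501 and 1.641 rad and angle between the y axis of lens and the y axis of mount, either way round below 0.08 rad and contact force between lens and pad_face above 0.15 N and value of joint clamp_arm between -0.06 and 0.06 rad), for 0.2 s.
At the end, for the whole second after the job is handed in: Lens at rest, released, within 3 mm (mount x), 5 mm (y) and 2.5 mm (height) of its seated place, upright within 4 degrees, axis within 4.5 degrees of the mount's, over 0.15 N on both seats and the pad, clamp arm within 0.06 rad of level (all of step 2 and contact force between the fingers and lens below 0.1 N and linear speed of lens below 0.01 m/s and angular speed of lens below 0.08 rad/s); the robot touches nothing.
It fails at once if the amber filter is moved in or out of its stand by more than 15 mm (distance of filter from where it was at the start of the episode above 0.015 m).
It fails at once if the roll of tape is pushed more than 30 mm (distance of tape from where it was at the start of the episode above 0.03 m).
It fails at once if the timer is pushed more than 30 mm (distance of timer from where it was at the start of the episode above 0.03 m).
It fails at once if the lens is dropped, thrown or forced into the mount (over 30 N between lens and mount) (contact force between lens and mount above 30 N).
It also fails if it takes over 54 s, if anything falls off the work surface, if the arm or the gripper's body presses on something with over 40 N, if the wrist force passes 120 N, or if a joint passes its speed limit or range.

## Working session

There is one attempt and no reset: what is moved stays moved. The work goes in short steps, Python scripts to look and compute and a tool call to move; the robot and the scene stay as the last step left them, time stands still between calls to the robot, and variables do not carry over. Pictures are saved under pics/ and viewed, and the job is handed in when it is done.

Besides the shell and the picture viewer there is one more tool, called after "Request:" by a JSON object that holds its "op" and its "data", one argument or row to a line. play_rows: Moves the arm, as the interface text tells. Its arguments: {"type":"object","properties":{"increments":{"type":"array"},"gripper":{"type":"number"},"force":{"type":"number"}},"required":["increments"]}

```bash
mkdir -p pics; ls
python3 - <<'E'
from station import env, optics
import cv2, numpy as np
np.set_printoptions(suppress=True,precision=4)
s=env.observe(); print(s)
print(env.grip_point_offset)
for n in ("side","top"):
    im=optics.grab_frame(n); cv2.imwrite(f"pics/{n}0.png",im[:,:,::-1]); c=optics.get_calibration(n); print(n,c)
E
```

```text
pics
{'time_s': 0.0, 'q': array([ 1.3131,  0.2647,  1.6053, -0.    ,  1.2737, -0.0369]), 'joint_velocities': array([-0.001 ,  0.0007, -0.0002,  0.0008,  0.0016, -0.0007]), 'tau': array([ -0.0012, -50.213 , -35.6872,   0.0726,   0.0295,  -0.0002]), 'position': array([147.6313, 657.9407, 237.409 ]), 'ee_rot': array([[-0.9757,  0.2189, -0.0005],
       [ 0.2189,  0.9757, -0.0021],
       [ 0.    , -0.0022, -1.    ]]), 'ft_force': array([-0.9523,  0.2762,  0.4661]), 'ft_torque': array([-0.0587,  0.0092, -0.0341]), 'width': 88.03682022338143}
18.700000000000003
side {'fx': 603.1777911833166, 'fy': 603.1777911833166, 'cx': 317.92465525967134, 'cy': 244.4941977151189, 'pose': array([[   0.9551,   -0.1018,    0.2783,  193.4305],
       [  -0.2961,   -0.3624,    0.8837, -629.0271],
       [   0.0109,   -0.9264,   -0.3763,  446.5656],
       [   0.    ,    0.    ,    0.    ,    1.    ]])}
top {'fx': 542.0001983851398, 'fy': 542.0001983851398, 'cx': 320.3831695086834, 'cy': 238.48891623478877, 'pose': array([[   0.0177,   -0.9911,    0.1318,  310.8067],
       [  -0.9996,   -0.0206,   -0.0206,  174.3633],
       [   0.0231,   -0.1314,   -0.9911, 1070.8607],
       [   0.    ,    0.    ,    0.    ,    1.    ]])}
```

View pics/side0.png

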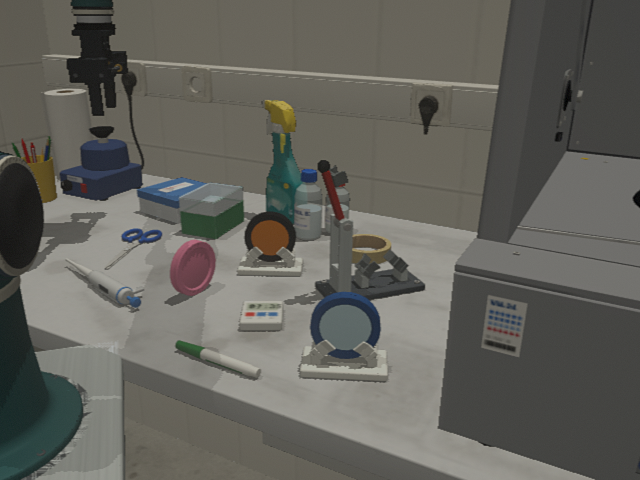

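View pics/top0.png

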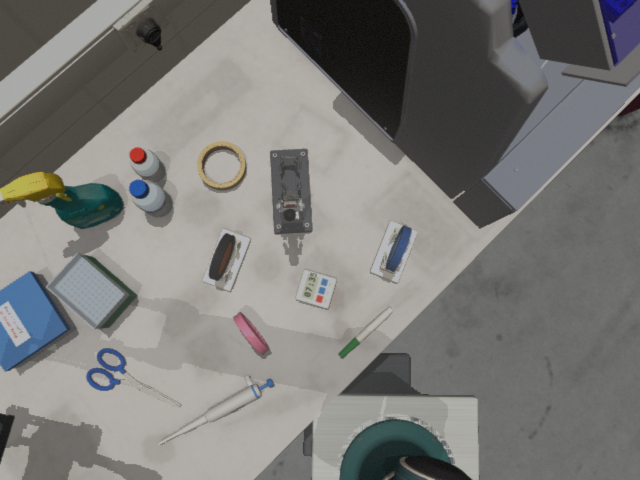

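Candidates for the lens (side view px): the blue-rimmed disc at (345,325), the pink disc at (193,267), and the amber filter in its black rim at (270,237). In the top view these are at (399,247), (251,333) and (222,256). By the description I choose the blue one. Next I check it in close crops.

```bash
cat > h.py <<'E'
from station import env, optics
import cv2, numpy as np
np.set_printoptions(suppress=True,precision=4)
def ray(n,u,v):
    c=optics.get_calibration(n);P=c['pose']
    d=P[:3,:3]@np.array([(u-c['cx'])/c['fx'],(v-c['cy'])/c['fy'],1.]); return P[:3,3],d/np.linalg.norm(d)
def onz(n,u,v,z):
    o,d=ray(n,u,v); return o+d*(z-o[2])/d[2]
def proj(n,p):
    c=optics.get_calibration(n);P=c['pose']; q=P[:3,:3].T@(np.asarray(p,float)-P[:3,3]); return np.array([c['fx']*q[0]/q[2]+c['cx'],c['fy']*q[1]/q[2]+c['cy']])
def tri(a,b):
    o1,d1=ray(*a);o2,d2=ray(*b)
    A=np.stack([d1,-d2],1);t=np.linalg.lstsq(A,o2-o1,rcond=None)[0]
    p,q=o1+t[0]*d1,o2+t[1]*d2; return (p+q)/2,np.linalg.norm(p-q)
def crop(f,o,x0,y0,w,h,s):
    im=cv2.imread(f)[y0:y0+h,x0:x0+w]; cv2.imwrite(o,cv2.resize(im,None,fx=s,fy=s,interpolation=cv2.INTER_CUBIC))
E
python3 - <<'E'
from h import *
crop('pics/side0.png','a1.png',290,150,150,240,2.5)
a=cv2.imread('a1.png')
crop('pics/top0.png','a2.png',260,140,170,160,4.5); 
cv2.imwrite('pics/c_side.png',a);import shutil;shutil.copy('a2.png','pics/c_top.png')
E
```

```text
(no output)
```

View pics/c_side.png

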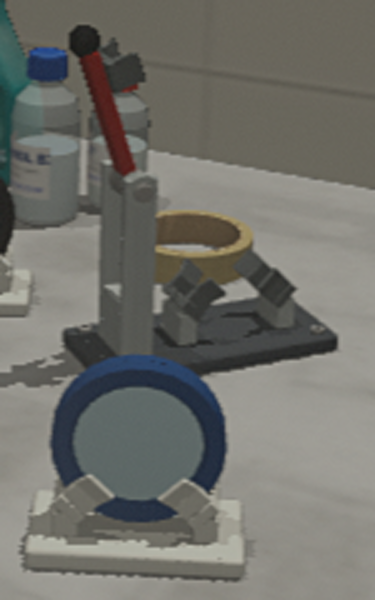

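View pics/c_top.png

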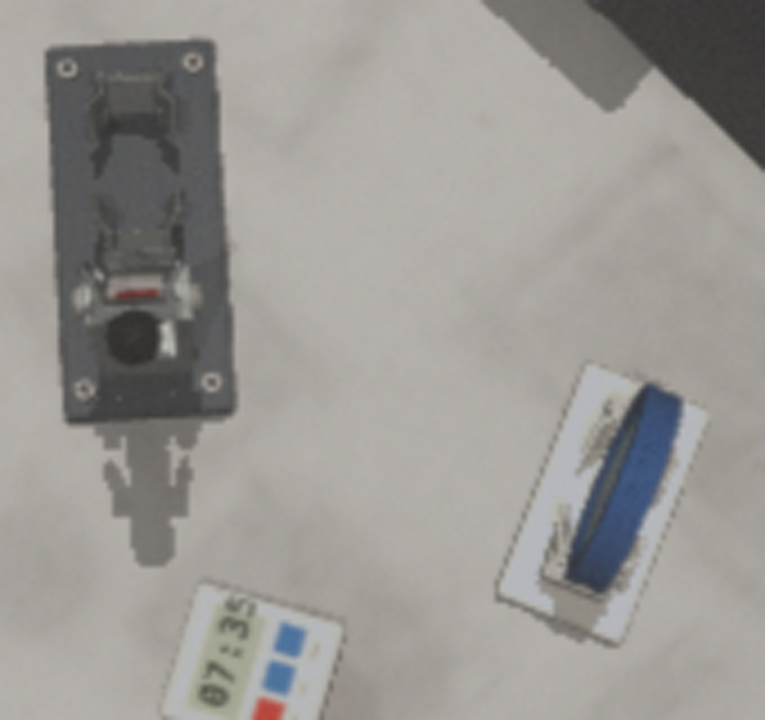

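The crop confirms the blue-rimmed lens, with its glass at side px (345,325), standing in the white stand. The mount's red arm is open and its black ball is at top px (289,214). Next I measure poses.

Run:
```python
from h import *
top=cv2.imread('pics/top0.png');side=cv2.imread('pics/side0.png')
# mount screws
S=[(67,68),(193,62),(84,388),(211,382)]
W=[onz('top',260+(u+.5)/4.5-.5,140+(v+.5)/4.5-.5,12) for u,v in S]
for w in W: print('screw',w)
print('c',np.mean(W,0), 'ax',[np.degrees(np.arctan2(*(W[i]-W[j])[[1,0]])) for i,j in((0,2),(1,3))])
hsv=cv2.cvtColor(top,cv2.COLOR_BGR2HSV)
def rect(mask,x,y,w,h,z,n='top'):
    m=np.zeros_like(mask);m[y:y+h,x:x+w]=mask[y:y+h,x:x+w]
    m=cv2.morphologyEx(m,cv2.MORPH_OPEN,np.ones((5,5)))
    cs,_=cv2.findContours(m,cv2.RETR_EXTERNAL,cv2.CHAIN_APPROX_NONE)
    c=max(cs,key=cv2.contourArea)[:,0]
    P=np.array([onz(n,u,v,z)[:2] for u,v in c],np.float32)
    r=cv2.minAreaRect(P);print(r,cv2.contourArea(c.reshape(-1,1,2)));return c,P
v=hsv[:,:,2]
rect(((v<110)*255).astype(np.uint8),262,142,56,100,12)
rect(((v>190)*255).astype(np.uint8),365,215,60,75,12)
# blue lens
def blue(im):
    h=cv2.cvtColor(im,cv2.COLOR_BGR2HSV);return (((h[:,:,0]>98)&(h[:,:,0]<125)&(h[:,:,1]>90))*255).astype(np.uint8)
c,P=rect(blue(top),365,215,60,75,100); print(cv2.minAreaRect(c))
m=blue(side);m2=np.zeros_like(m);m2[280:375,300:390]=m[280:375,300:390]
cs,_=cv2.findContours(m2,cv2.RETR_EXTERNAL,cv2.CHAIN_APPROX_NONE)
c=max(cs,key=cv2.contourArea);print(cv2.fitEllipse(cv2.convexHull(c)),cv2.boundingRect(c))
```

```text
screw [619.3945 247.5169  12.    ]
screw [623.5337 191.3869  12.    ]
screw [475.0928 235.9076  12.    ]
screw [478.9482 180.2906  12.    ]
c [549.2423 213.7755  12.    ] ax [np.float64(4.599641141500617), np.float64(4.388611140545796)]
((546.1341552734375, 213.21031188964844), (169.95069885253906, 74.92436218261719), 4.123518943786621) 2561.0Traceback (most recent call last):
  File "<stdin>", line 18, in <module>
  File "<stdin>", line 13, in rect
ValueError: max() iterable argument is empty
```

Run:
```python
from h import *
top=cv2.imread('pics/top0.png');side=cv2.imread('pics/side0.png')
hsv=cv2.cvtColor(top,cv2.COLOR_BGR2HSV)
print(hsv[225:285:6,378:416:5,:].tolist()[4:7])
print([hsv[y,x].tolist() for x,y in((385,265),(392,232),(415,240),(370,250),(399,247))])
def T(u,v): return ('top',260+(u+.5)/4.5-.5,140+(v+.5)/4.5-.5)
def S(u,v): return ('side',290+(u+.5)/2.5-.5,150+(v+.5)/2.5-.5)
print('ball',tri(T(134,338),S(84,39)))
# hinge: cylinder ends at z=125
a,b=onz(*T(82,297),125),onz(*T(194,297),125);print('hinge',a,b,(a+b)/2, 'ang',np.degrees(np.arctan2(*(a-b)[[1,0]])))
print('hinge axis near end',tri(T(194,297),S(146,186)))
# predicted projections, mount origin o, axis angle 4.45
t=np.radians(4.45);x=np.array([np.cos(t),np.sin(t),0]);y=np.array([-np.sin(t),np.cos(t),0])
o=np.array([549.2,213.8,0])
for off in (0,5,-5,10):
    for nm,p in dict(hinge=(-75,0,125),near=(-32,0,38),far=(32,0,38),ntip=(-53,0,60),ftip=(53,0,60)).items():
        w=o+off*x+x*p[0]+y*p[1]+np.array([0,0,p[2]])
        pt=(proj('top',w)-[260,140])*4.5+1.75;ps=(proj('side',w)-[290,150])*2.5+.75
        print(off,nm,pt,ps)
```

```text
[[[23, 17, 138], [114, 7, 187], [114, 7, 186], [106, 38, 88], [109, 123, 122], [109, 129, 127], [114, 7, 184], [15, 16, 164]], [[110, 8, 187], [30, 13, 176], [90, 5, 147], [111, 72, 82], [110, 121, 116], [108, 23, 169], [20, 13, 172], [17, 14, 166]], [[110, 8, 187], [17, 19, 119], [109, 90, 88], [109, 111, 103], [110, 106, 108], [110, 5, 170], [21, 15, 173], [15, 15, 172]]]
[[20, 11, 136], [33, 16, 180], [19, 18, 158], [15, 11, 178], [109, 123, 120]]
ball (array([462.4957, 206.5141, 217.4243]), np.float64(1.9613803888718135))
hinge [493.7869 231.1382 125.    ] [494.7672 187.0708 125.    ] [494.2771 209.1045 125.    ] ang 91.27427144375028
hinge axis near end (array([496.2549, 186.4621, 127.6427]), np.float64(4.09641549966135))
0 hinge [139.6267 346.7342] [ 97.863  182.2636]
0 near [140.672  283.0206] [156.1722 299.5878]
0 far [132.8828 138.3222] [243.2022 285.8111]
0 ntip [141.697  321.7033] [127.6095 273.1641]
0 ftip [128.5456  77.1353] [272.9375 251.2854]
5 hinge [138.9558 334.214 ] [105.2612 181.3253]
5 near [140.0591 271.6337] [163.1119 298.4892]
5 far [132.2794 127.1132] [249.8407 284.7602]
5 ntip [141.0687 310.0197] [134.7109 272.095 ]
5 ftip [127.9339  65.7589] [279.5317 250.2926]
-5 hinge [140.2986 359.2714] [ 90.4374 183.2055]
-5 near [141.2858 294.4217] [149.2081 300.6902]
-5 far [133.4869 149.5449] [236.5408 286.8656]
-5 ntip [142.326  333.4017] [120.4827 274.237 ]
-5 ftip [129.1581  88.5259] [266.3205 252.2815]
10 hinge [138.2858 321.7107] [112.6323 180.3904]
10 near [139.4469 260.2608] [170.0273 297.3945]
10 far [131.6767 115.918 ] [256.4566 283.7129]
10 ntip [140.4412 298.3508] [141.7871 271.0297]
10 ftip [127.3229  54.3967] [286.1034 249.3033]
```

Run:
```python
from h import *
crop('pics/top0.png','pics/c_m.png',265,145,55,95,6.3)
crop('pics/top0.png','pics/c_l.png',365,215,60,75,8)
crop('pics/side0.png','pics/c_ms.png',310,150,120,150,4)
```

```text
(no output)
```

View pics/c_m.png

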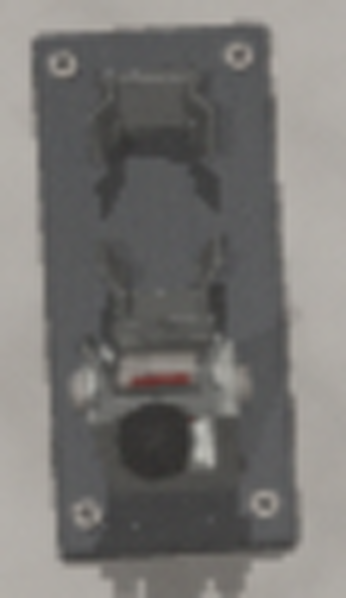

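View pics/c_l.png

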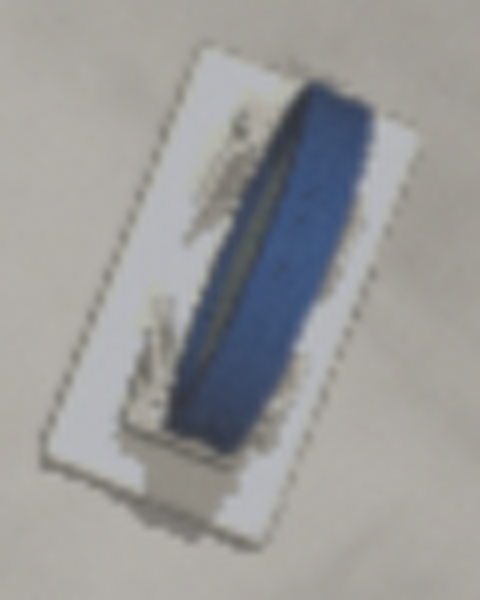

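View pics/c_ms.png

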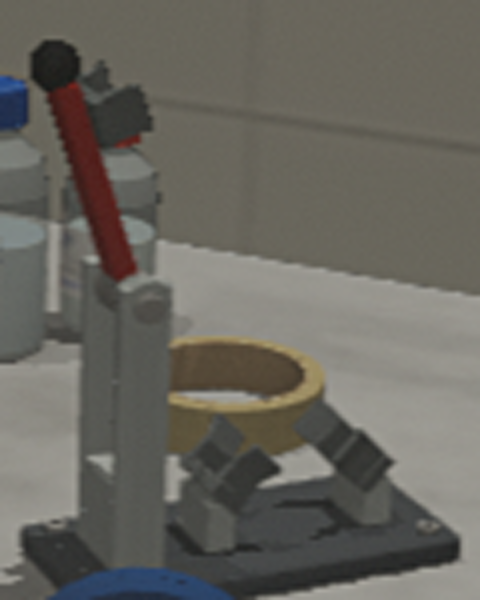

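Run:
```python
from h import *
top=cv2.imread('pics/top0.png');side=cv2.imread('pics/side0.png')
C=[onz('top',365+(u+.5)/8-.5,215+(v+.5)/8-.5,12) for u,v in((205,42),(420,125),(262,548),(45,458))]
C=np.array(C);print(C,C.mean(0));
for i,j in((0,3),(1,2),(1,0),(2,3)):
    d=C[i]-C[j];print(np.linalg.norm(d),np.degrees(np.arctan2(d[1],d[0])))
h=cv2.cvtColor(side,cv2.COLOR_BGR2HSV);print(h[300,345],h[296,340])
m=(((h[:,:,0]>100)&(h[:,:,0]<125)&(h[:,:,1]>100))*255).astype(np.uint8)
m2=np.zeros_like(m);m2[280:375,300:390]=m[280:375,300:390]
cs,_=cv2.findContours(m2,cv2.RETR_EXTERNAL,cv2.CHAIN_APPROX_NONE)
c=max(cs,key=cv2.contourArea);print(cv2.boundingRect(c))
h=cv2.cvtColor(top,cv2.COLOR_BGR2HSV)
m=(((h[:,:,0]>100)&(h[:,:,0]<120)&(h[:,:,1]>70))*255).astype(np.uint8)
m2=np.zeros_like(m);m2[215:290,365:425]=m[215:290,365:425]
cs,_=cv2.findContours(m2,cv2.RETR_EXTERNAL,cv2.CHAIN_APPROX_NONE)
ct=max(cs,key=cv2.contourArea);print(cv2.boundingRect(ct),cv2.minAreaRect(ct))
# predicted outlines given stand centre and angle
def disc(cen,a,n):
    ax=np.array([-np.sin(a),np.cos(a),0]);x=np.array([np.cos(a),np.sin(a),0]);z=np.array([0,0,1.])
    return np.array([proj(n,cen+s*8*ax+45*(np.cos(t)*x+np.sin(t)*z)) for s in(-1,1) for t in np.linspace(0,2*np.pi,73)],np.float32)
o=C.mean(0);a=np.radians(-21)
for nm,cc in(('side',c),('top',ct)):
    p=disc(np.array([o[0],o[1],62]),a,nm); print(nm,'pred',p.min(0),p.max(0),cv2.minAreaRect(p)); q=cc[:,0];print('obs',q.min(0),q.max(0),cv2.minAreaRect(cc))
print('view-mid rim-top',onz('top',399,247,100))
```

```text
[[491.928   14.3546  12.    ]
 [472.2252 -39.1321  12.    ]
 [366.8068   0.2778  12.    ]
 [387.8009  53.5864  12.    ]] [429.6902   7.2717  12.    ]
111.27252576705787 -20.644855462798766
112.54413227443078 -20.49792433378568
57.00022833096654 -110.22216659939241
57.293605132314724 -111.49565078477156
[108 101  63] [108 142 104]
(313, 292, 67, 54)
(388, 226, 23, 44) ((398.9072265625, 247.45877075195312), (12.184155464172363, 44.16755676269531), 23.962486267089844)
side pred [308.182  289.4671] [379.1401 357.3065] ((344.1335754394531, 323.43084716796875), (70.96007537841797, 67.7988052368164), 8.972128868103027)
obs [313 292] [379 345] ((351.93695068359375, 312.29736328125), (68.55384826660156, 39.23579025268555), 27.7185001373291)
top pred [384.7365 224.3504] [411.4773 271.978 ] ((398.230224609375, 248.2265167236328), (13.890031814575195, 47.929927825927734), 21.998899459838867)
obs [388 226] [410 269] ((398.9072265625, 247.45877075195312), (12.184155464172363, 44.16755676269531), 23.962486267089844)
view-mid rim-top [427.3493  11.6174 100.    ]
```

```bash
cat >> h.py <<'E'
from scipy.spatial.transform import Rotation as Ro
def plan(pos,jaw):
    """jaw = world angle(deg) of tool y, pointing straight down"""
    s=env.observe();R=s['ee_rot'];y=np.array([np.cos(np.radians(jaw)),np.sin(np.radians(jaw)),0]);z=np.array([0,0,-1.]);T=np.stack([np.cross(y,z),y,z],1)
    d=R.T@(np.asarray(pos,float)-s['position'])/500; w=Ro.from_matrix(R.T@T).as_rotvec()/.5
    print('t',s['time_s'],'pos',s['position'],'jaw',np.degrees(np.arctan2(R[1,1],R[0,1])),'F',s['ft_force'],'w',s['width']);print('xyz',d.round(4),'twist',w.round(4))
E
python3 - <<'E'
from h import *
print('box',onz('side',440,430,0),onz('top',475,225,250))
plan((300,330,240),69.3)
plan((429.7,7.3,180),69.3)
E
```

```text
box [ 491.775  -146.3641   -0.    ] [445.9403 -80.9996 250.    ]
t 0.1 pos [147.6897 657.9935 237.5279] jaw 77.34696419492188 F [-0.644   0.4278  0.0296] w 87.976652524147
xyz [-0.4409 -0.5733 -0.0038] twist [-0.004   0.0001  0.2809]
t 0.1 pos [147.6897 657.9935 237.5279] jaw 77.34696419492188 F [-0.644   0.4278  0.0296] w 87.976652524147
xyz [-0.8354 -1.146   0.1173] twist [-0.004   0.0001  0.2809]
```

Request:
{"op": "play_rows", "data": {
  "increments": [
    {"xyz": [-0.44,-0.573,-0.02],"twist": [0,0,0.28]},
    {"xyz": [-0.44,-0.573,-0.02],"twist": [0,0,0.28]},
    {"xyz": [-0.44,-0.573,-0.02],"twist": [0,0,0.28]},
    {"xyz": [-0.44,-0.573,-0.02],"twist": [0,0,0.28]},
    {"xyz": [-0.44,-0.573,-0.02],"twist": [0,0,0.28]},
    {"xyz": [-0.44,-0.573,-0.02],"twist": [0,0,0.28]},
    {"xyz": [-0.44,-0.573,-0.02],"twist": [0,0,0.28]},
    {"xyz": [-0.44,-0.573,-0.02],"twist": [0,0,0.28]},
    {"xyz": [-0.44,-0.573,-0.02],"twist": [0,0,0.28]},
    {"xyz": [-0.44,-0.573,-0.02],"twist": [0,0,0.28]},
    {"xyz": [-0.44,-0.573,-0.02],"twist": [0,0,0.28]},
    {"xyz": [-0.44,-0.573,-0.02],"twist": [0,0,0.28]}
  ],
  "gripper": 1
}}

```text
time_s: 1.1
position: [299.5, 330.6, 248.0]
ee_rot: [[-0.935, 0.354, -0.001], [0.354, 0.935, -0.001], [0.0, -0.002, -1.0]]
ft_force: [-0.0, -0.2, -0.5]
width: 88.0
```

```bash
python3 -c "
from h import *
plan((429.7,7.3,180),69.3)"
```

```text
t 1.1 pos [299.475  330.5702 247.9876] jaw 69.28184659659378 F [-0.0311 -0.2065 -0.4821] w 87.95413716489233
xyz [-0.4724 -0.5124  0.1366] twist [-0.0032 -0.0006 -0.0006]
```

Request:
{"op": "play_rows", "data": {
  "increments": [
    {"xyz": [-0.472,-0.512,0.137],"twist": [0,0,0]},
    {"xyz": [-0.472,-0.512,0.137],"twist": [0,0,0]},
    {"xyz": [-0.472,-0.512,0.137],"twist": [0,0,0]},
    {"xyz": [-0.472,-0.512,0.137],"twist": [0,0,0]},
    {"xyz": [-0.472,-0.512,0.137],"twist": [0,0,0]},
    {"xyz": [-0.472,-0.512,0.137],"twist": [0,0,0]},
    {"xyz": [-0.472,-0.512,0.137],"twist": [0,0,0]},
    {"xyz": [-0.472,-0.512,0.137],"twist": [0,0,0]},
    {"xyz": [-0.472,-0.512,0.137],"twist": [0,0,0]},
    {"xyz": [-0.472,-0.512,0.137],"twist": [0,0,0]},
    {"xyz": [-0.472,-0.512,0.137],"twist": [0,0,0]},
    {"xyz": [-0.472,-0.512,0.137],"twist": [0,0,0]}
  ]
}}

```text
time_s: 2.1
position: [429.6, 8.9, 179.7]
ee_rot: [[-0.936, 0.353, -0.002], [0.353, 0.936, -0.001], [0.001, -0.001, -1.0]]
ft_force: [-0.6, 0.5, -0.9]
width: 87.8
```

Run:
```python
from h import *
cv2.imwrite('pics/s1.png',optics.grab_frame('side')[:,:,::-1]);crop('pics/s1.png','pics/s1c.png',250,180,200,200,3)
plan((429.7,7.3,80),69.3)
```

```text
t 2.15 pos [429.5461   9.1337 179.8413] jaw 69.39650545151649 F [0.8903 0.6394 0.3823] w 87.99325753970523
xyz [-0.0018 -0.0031  0.1997] twist [-0.0022 -0.0017  0.0034]
```

View pics/s1c.png

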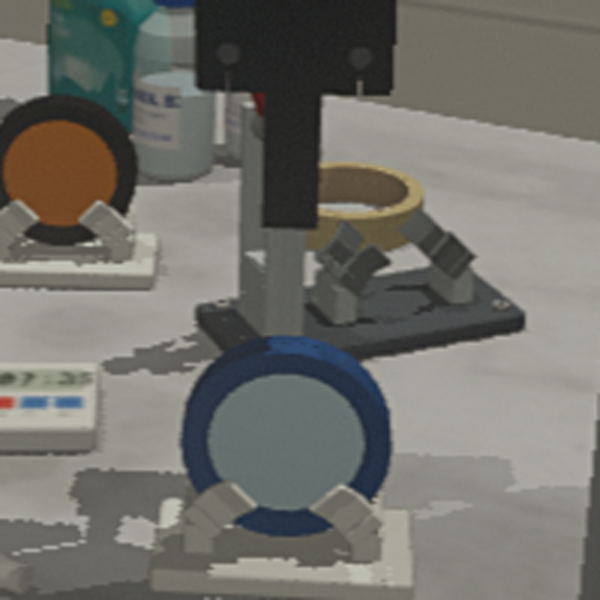

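The crop shows the finger above the lens's middle (crop px (285,290), lens at (287,440)). Descending now.

Request:
{"op": "play_rows", "data": {
  "increments": [
    {"xyz": [-0.002,-0.003,0.05],"twist": [0,0,0]},
    {"xyz": [-0.002,-0.003,0.1],"twist": [0,0,0]},
    {"xyz": [-0.002,-0.003,0.14],"twist": [0,0,0]},
    {"xyz": [-0.002,-0.003,0.17],"twist": [0,0,0]},
    {"xyz": [-0.002,-0.003,0.2],"twist": [0,0,0]},
    {"xyz": [-0.002,-0.003,0.2],"twist": [0,0,0]}
  ]
}}

```text
time_s: 2.65
position: [427.1, 9.1, 77.3]
ee_rot: [[-0.937, 0.349, -0.006], [0.349, 0.937, -0.0], [0.006, -0.002, -1.0]]
ft_force: [-1.2, -0.6, -0.9]
width: 88.0
```

Run:
```python
from h import *
for n in('side','top'):cv2.imwrite(f'pics/{n}2.png',optics.grab_frame(n)[:,:,::-1])
crop('pics/top2.png','a.png',350,190,100,110,5);crop('pics/side2.png','b.png',290,230,120,160,3.4)
a=cv2.imread('a.png');b=cv2.imread('b.png');h=min(len(a),len(b));cv2.imwrite('pics/m2.png',np.hstack([a[:h],b[:h]])[:, :800])
plan((429.7,7.3,80),69.3)
```

```text
t 2.75 pos [429.3926   8.6228  79.8837] jaw 69.53042513699867 F [-0.1488 -0.1002 -0.0154] w 88.06010336438288
xyz [-0.0015 -0.0023 -0.0002] twist [-0.0024 -0.0037  0.008 ]
```

View pics/m2.png

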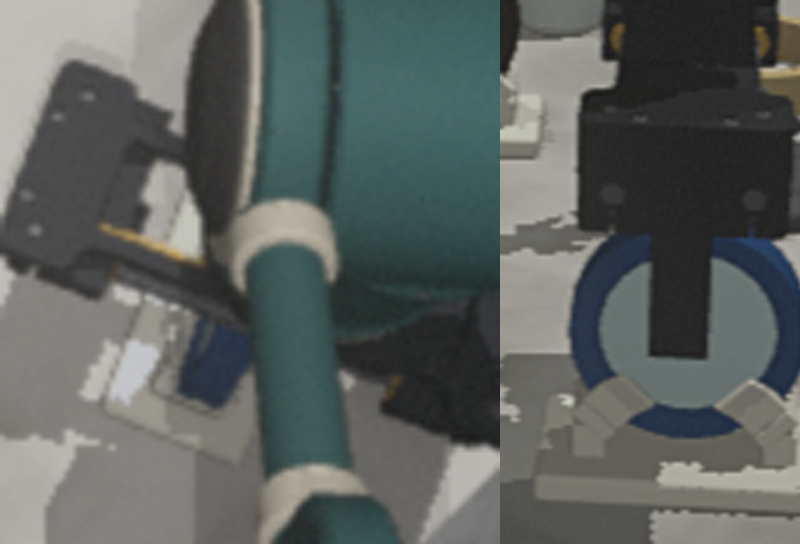

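Side crop: the near finger (680,300) stands in front of the lens's upper half, centred. Closing on it.

Request:
{"op": "play_rows", "data": {
  "increments": [
    {"xyz": [0,-0.002,0],"twist": [0,0,0]},
    {"xyz": [0,-0.002,0],"twist": [0,0,0]},
    {"xyz": [0,-0.002,0],"twist": [0,0,0]},
    {"xyz": [0,-0.002,0],"twist": [0,0,0]},
    {"xyz": [0,-0.002,0],"twist": [0,0,0]},
    {"xyz": [0,-0.002,0],"twist": [0,0,0]},
    {"xyz": [0,-0.002,0],"twist": [0,0,0]},
    {"xyz": [0,-0.002,0],"twist": [0,0,0]},
    {"xyz": [0,-0.002,0],"twist": [0,0,0]},
    {"xyz": [0,-0.002,0],"twist": [0,0,0]},
    {"xyz": [0,-0.002,0],"twist": [0,0,0]},
    {"xyz": [0,-0.002,0],"twist": [0,0,0]}
  ],
  "gripper": 0,
  "force": 20
}}

```text
time_s: 3.75
position: [429.0, 7.6, 79.8]
ee_rot: [[-0.937, 0.35, -0.002], [0.35, 0.937, -0.001], [0.002, -0.001, -1.0]]
ft_force: [0.2, 0.2, -0.8]
width: 16.0
```

Run:
```python
from h import *
plan((429.7,7.3,200),69.3)
```

```text
t 3.75 pos [429.0055   7.6434  79.8412] jaw 69.52440512252598 F [ 0.2208  0.2102 -0.7532] w 15.964186592547838
xyz [-0.0011 -0.0005 -0.2403] twist [-0.0026 -0.0039  0.0078]
```

Held: the opening is 16.0 mm. Lifting.

Request:
{"op": "play_rows", "data": {
  "increments": [
    {"xyz": [0,0,-0.02],"twist": [0,0,0]},
    {"xyz": [0,0,-0.05],"twist": [0,0,0]},
    {"xyz": [0,0,-0.09],"twist": [0,0,0]},
    {"xyz": [0,0,-0.13],"twist": [0,0,0]},
    {"xyz": [0,0,-0.17],"twist": [0,0,0]},
    {"xyz": [0,0,-0.21],"twist": [0,0,0]},
    {"xyz": [0,0,-0.24],"twist": [0,0,0]},
    {"xyz": [0,0,-0.24],"twist": [0,0,0]},
    {"xyz": [0,0,-0.24],"twist": [0,0,0]}
  ]
}}

```text
time_s: 4.5
position: [429.7, 7.7, 200.6]
ee_rot: [[-0.937, 0.35, -0.0], [0.35, 0.937, -0.001], [0.0, -0.001, -1.0]]
ft_force: [-0.4, -0.3, -2.8]
width: 15.6
```

Run:
```python
from h import *
for n in('side','top'):cv2.imwrite(f'pics/{n}3.png',optics.grab_frame(n)[:,:,::-1])
crop('pics/side3.png','pics/s3c.png',260,150,180,180,3.3)
plan((569,215.1,200),94.3)
```

```text
t 4.6 pos [428.247    7.7711 198.6299] jaw 69.52727697069946 F [-0.3002  0.3334 -2.862 ] w 15.83342180951439
xyz [-0.1187  0.4869 -0.0041] twist [-0.0021 -0.0086 -0.8647]
```

View pics/s3c.png

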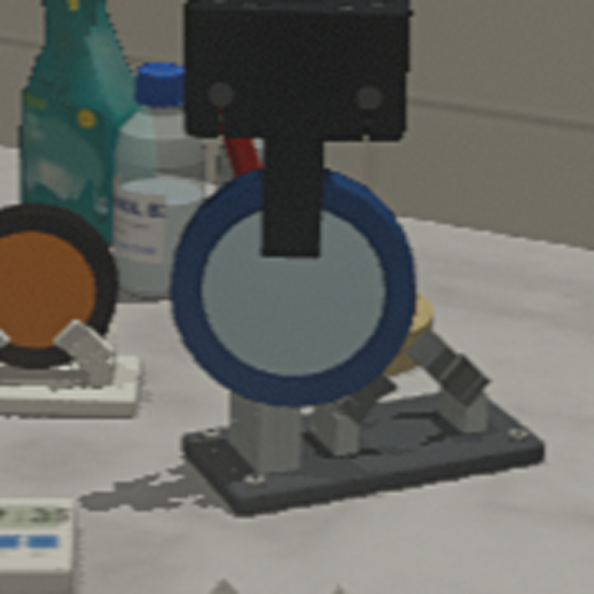

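Run:
```python
from h import *
for u,v in((398,138),(335,95),(275,15),(465,210)):
    print(u,v,onz('top',u,v,0),onz('top',u,v,200),onz('top',u,v,400))
side=cv2.imread('pics/side3.png');h=cv2.cvtColor(side,cv2.COLOR_BGR2HSV)
m=(((h[:,:,0]>100)&(h[:,:,0]<125)&(h[:,:,1]>100))*255).astype(np.uint8)
m2=np.zeros_like(m);m2[195:280,305:392]=m[195:280,305:392]
cs,_=cv2.findContours(m2,cv2.RETR_EXTERNAL,cv2.CHAIN_APPROX_NONE)
hull=cv2.convexHull(np.vstack([c for c in cs if len(c)>15]));e=cv2.fitEllipse(hull);print(e,cv2.boundingRect(hull))
s=env.observe();R=s['ee_rot'];n=R[:,1]
o,d=ray('side',*e[0]);p=o+d*(n@(s['position']-o))/(n@d)
print('centre rel tcp in tool axes',R.T@(p-s['position']),p,s['position'])
# lens tilt check
x=R[:,0]
for dz in(-2.5,):
    pr=np.array([proj('side',s['position']+R@np.array([0,k*8,17.8])+45*(np.cos(t)*x+np.array([0,0,np.sin(t)]))) for k in(-1,1) for t in np.linspace(0,6.283,60)],np.float32)
    print(pr.min(0),pr.max(0),cv2.fitEllipse(cv2.convexHull(pr)))
```

```text
398 138 [664.3927  -3.4019   0.    ] [598.355   29.7986 200.    ] [532.3173  62.999  400.    ]
335 95 [753.0554 127.1857   0.    ] [670.4585 135.9969 200.    ] [587.8616 144.808  400.    ]
275 15 [925.61   256.0277   0.    ] [810.7858 240.7756 200.    ] [695.9617 225.5235 400.    ]
465 210 [ 517.3511 -139.047     0.    ] [478.7757 -80.5127 200.    ] [440.2003 -21.9784 400.    ]
((348.652587890625, 236.06170654296875), (72.82742309570312, 73.1542739868164), 94.14091491699219) (312, 202, 73, 71)
centre rel tcp in tool axes [-4.3009 -0.     15.8584] [432.2073   6.2602 182.7548] [428.247    7.7711 198.6299]
[307.3631 199.8614] [382.7709 274.0896] ((345.1523742675781, 237.07052612304688), (74.52123260498047, 75.80876922607422), 97.65411376953125)
```

Run:
```python
from h import *
t=np.radians(4.3);x=np.array([np.cos(t),np.sin(t),0]);y=np.array([-np.sin(t),np.cos(t),0]);z=np.array([0,0,1.]);o=np.array([569,215.1,0])
def M(a,b,c): return o+a*x+b*y+c*z
def S(u,v): return np.array([290+(u+.5)/2.5-.5,150+(v+.5)/2.5-.5])
def Q(u,v): return np.array([310+(u+.5)/4-.5,150+(v+.5)/4-.5])
for nm,p,q in(('ball',M(-106.8,0,217.7),S(84,39)),('hinge-22',M(-75,-22,125),S(146,186)),('screw',M(52.5,-28,12),Q(427,525)),('base corner FR',M(65,-38,12),Q(461,541)),('base L',M(-105,38,12),Q(22,530)),('base back R',M(65,38,12),Q(390,470))):
    print(nm,proj('side',p),q,q-proj('side',p))
a=np.radians(-20.6);x=np.array([np.cos(a),np.sin(a),0]);y=np.array([-np.sin(a),np.cos(a),0]);o=np.array([429.7,7.3,0])
crop('pics/side0.png','pics/c_st.png',295,340,100,45,7.5)
for u in(-56,56):
    for w in(-30,30): print(u,w,proj('side',M(u,w,12)), (proj('side',M(u,w,12))-[295,340])*7.5+3.25)
p=np.array([proj('side',M(0,0,62)+k*8*y+45*(np.cos(s)*x+np.sin(s)*z)) for k in(-1,1) for s in np.linspace(0,6.283,60)]);print(p.min(0),p.max(0))
```

```text
ball [322.5379 165.1233] [323.3 165.3] [0.7621 0.1767]
hinge-22 [346.2514 225.7217] [348.1 224.1] [ 1.8486 -1.6217]
screw [415.5203 281.3301] [416.375 280.875] [ 0.8547 -0.4551]
base corner FR [425.1318 282.6476] [424.875 284.875] [-0.2568  2.2274]
base L [313.3714 279.395 ] [315.125 282.125] [1.7536 2.73  ]
base back R [402.8412 265.1431] [407.125 267.125] [4.2838 1.9819]
-56 -30 [298.1094 368.2894] [ 26.5708 215.4203]
-56 30 [302.037  343.4212] [56.0275 28.9094]
56 -30 [386.5716 372.0688] [690.0372 243.766 ]
56 30 [384.5129 346.7718] [674.5964  54.0384]
[308.2484 289.4322] [379.1587 357.2919]
```

View pics/c_st.png

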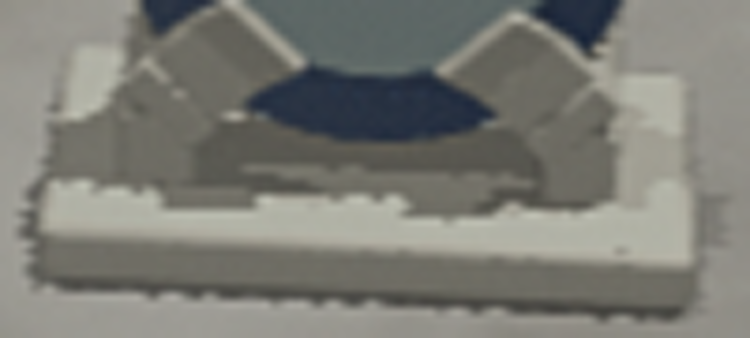

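Run:
```python
from h import *
s=env.observe();R=s['ee_rot']
for q in((0,-8,0),(0,-18,0),(0,-28,0),(0,0,17.8),(0,-8,17.8)):
    print(q,proj('side',s['position']+R@np.array(q)), )
crop('pics/side3.png','pics/s3d.png',300,190,100,90,7)
```

```text
(0, -8, 0) [345.4088 225.8833]
(0, -18, 0) [345.2855 228.8346]
(0, -28, 0) [345.1589 231.8646]
(0, 0, 17.8) [345.0323 237.4388]
(0, -8, 17.8) [344.9319 239.8665]
```

View pics/s3d.png

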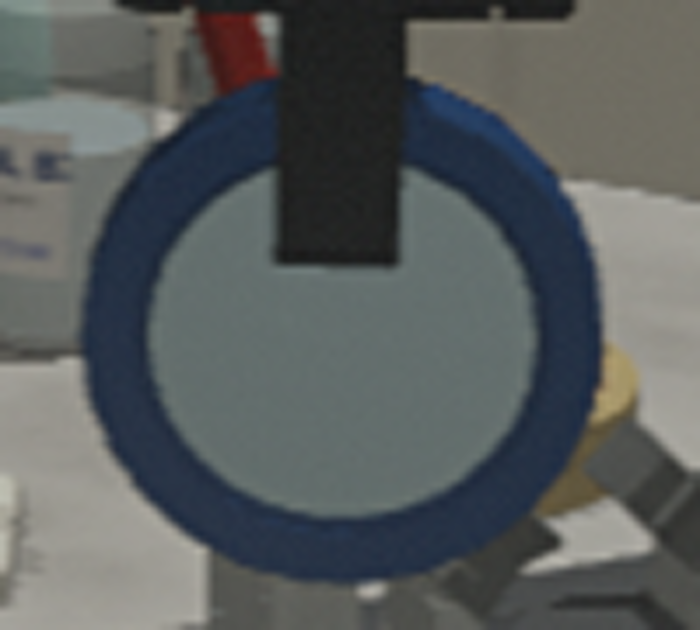

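Request:
{"op": "play_rows", "data": {
  "increments": [
    {"xyz": [0,0,-0.06],"twist": [0,0,0]},
    {"xyz": [0,0,-0.13],"twist": [0,0,0]},
    {"xyz": [0,0,-0.2],"twist": [0,0,0]},
    {"xyz": [0,0,-0.23],"twist": [0,0,0]},
    {"xyz": [0,0,-0.23],"twist": [0,0,0]}
  ]
}}

```text
time_s: 5.02
position: [430.6, 7.8, 316.8]
ee_rot: [[-0.937, 0.35, 0.001], [0.35, 0.937, -0.001], [-0.001, -0.0, -1.0]]
ft_force: [0.5, -0.1, -2.6]
width: 15.8
```

Run:
```python
from h import *
plan((568.5,215.1,310),94.3)
```

```text
t 5.0167 pos [430.5655   7.752  316.8102] jaw 69.52514202453514 F [ 0.5166 -0.1089 -2.6432] w 15.760049943729742
xyz [-0.1134  0.485   0.0137] twist [-0.0009  0.0026 -0.8648]
```

Request:
{"op": "play_rows", "data": {
  "increments": [
    {"xyz": [-0.02,0.05,0],"twist": [0,0,-0.1]},
    {"xyz": [-0.04,0.12,0],"twist": [0,0,-0.25]},
    {"xyz": [-0.05,0.19,0],"twist": [0,0,-0.4]},
    {"xyz": [-0.07,0.26,0],"twist": [0,0,-0.55]},
    {"xyz": [-0.08,0.33,0.005],"twist": [0,0,-0.7]},
    {"xyz": [-0.1,0.4,0.01],"twist": [0,0,-0.8]},
    {"xyz": [-0.113,0.45,0.014],"twist": [0,0,-0.865]},
    {"xyz": [-0.113,0.475,0.014],"twist": [0,0,-0.865]},
    {"xyz": [-0.113,0.485,0.014],"twist": [0,0,-0.865]},
    {"xyz": [-0.113,0.485,0.014],"twist": [0,0,-0.865]},
    {"xyz": [-0.113,0.485,0.014],"twist": [0,0,-0.865]}
  ]
}}

```text
time_s: 5.93
position: [567.3, 214.2, 308.6]
ee_rot: [[-0.997, -0.075, -0.001], [-0.075, 0.997, -0.002], [0.001, -0.002, -1.0]]
ft_force: [-0.5, -0.4, -2.6]
width: 15.5
```

Run:
```python
from h import *
for n in('side','top'):cv2.imwrite(f'pics/{n}4.png',optics.grab_frame(n)[:,:,::-1])
plan((568.5,215.1,170),94.3)
```

```text
t 6.0333 pos [567.6712 213.8835 309.7555] jaw 94.23250406808788 F [-0.9798  0.0761 -3.3704] w 15.755518248802336
xyz [-0.0016  0.0027  0.2795] twist [-0.0026  0.0014 -0.0024]
```

View pics/side4.png

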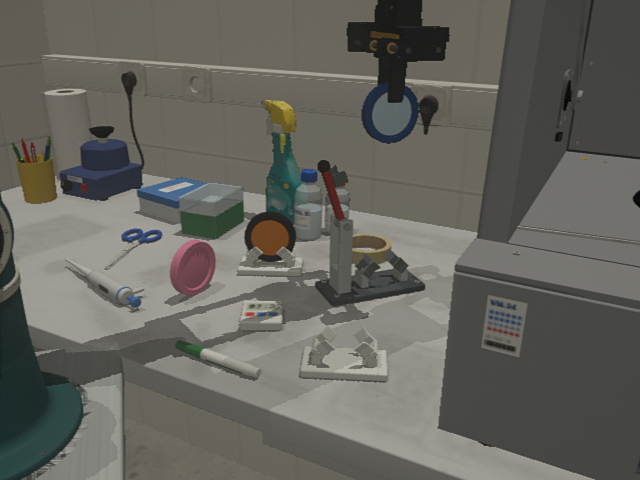

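View pics/top4.png

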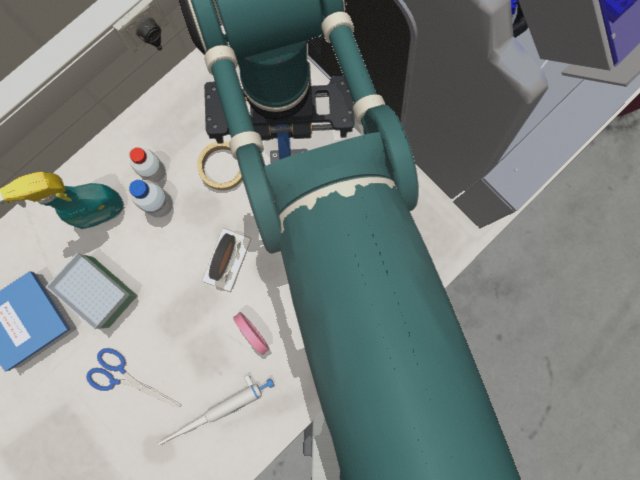

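Side picture: the lens is held upright at (390,112), above the mount, whose seats are at (370,272) and (400,267). In the top view the jaws are at (284,145). I'll check the wrist's clearance in the grasp-time picture before lowering.

View pics/side2.png

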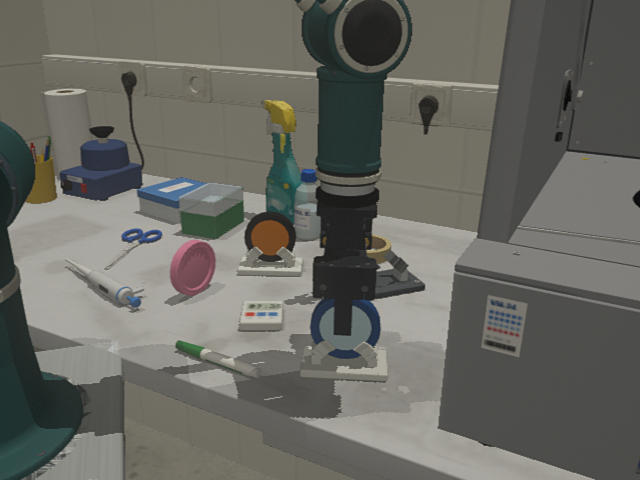

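The wrist is a slim vertical column, about 75 mm wide, so it clears the open clamp arm. Lowering to 150.

Request:
{"op": "play_rows", "data": {
  "increments": [
    {"xyz": [-0.001,0.002,0.06],"twist": [0,0,0]},
    {"xyz": [-0.001,0.002,0.13],"twist": [0,0,0]},
    {"xyz": [-0.001,0.002,0.2],"twist": [0,0,0]},
    {"xyz": [-0.001,0.002,0.26],"twist": [0,0,0]},
    {"xyz": [-0.001,0.002,0.3],"twist": [0,0,0]},
    {"xyz": [-0.001,0.002,0.32],"twist": [0,0,0]},
    {"xyz": [-0.001,0.002,0.32],"twist": [0,0,0]},
    {"xyz": [-0.001,0.002,0.32],"twist": [0,0,0]}
  ]
}}

```text
time_s: 6.7
position: [568.5, 214.2, 150.6]
ee_rot: [[-0.997, -0.073, 0.001], [-0.073, 0.997, -0.001], [-0.001, -0.001, -1.0]]
ft_force: [-0.2, -0.7, -3.1]
width: 16.1
```

Run:
```python
from h import *
cv2.imwrite('pics/side5.png',optics.grab_frame('side')[:,:,::-1]);crop('pics/side5.png','pics/s5c.png',300,140,140,160,3.75)
P=[env.observe()['position']]
for i in range(3): optics.grab_frame('side');P.append(env.observe()['position'])
print(np.array(P),np.mean(P,0))
plan((568.5,215.1,100),94.3)
s=env.observe();R=s['ee_rot'];p=np.array([568.5,215.1,np.mean(P,0)[2]])
for q in((0,-18,0),(-1.4,-8,17.8)): print(q,(proj('side',p+R@np.array(q))-[300,140])*3.75+1.4)
```

```text
[[569.3985 214.6213 151.7863]
 [569.8639 214.8954 152.3668]
 [569.9674 215.0926 152.5098]
 [569.8429 215.091  152.3467]] [569.7682 214.9251 152.2524]
t 6.9 pos [569.8429 215.091  152.3467] jaw 94.2221348619753 F [ 0.1309  0.4204 -2.4292] w 15.59958517392232
xyz [0.0032 0.0002 0.1047] twist [-0.0006  0.0098 -0.0027]
(0, -18, 0) [335.6115 237.5084]
(-1.4, -8, 17.8) [325.4225 270.0859]
```

View pics/s5c.png

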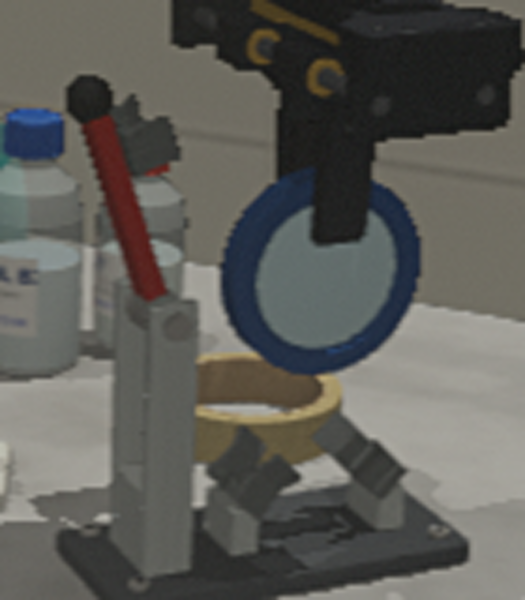

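Run:
```python
from h import *
side=cv2.imread('pics/side5.png');h=cv2.cvtColor(side,cv2.COLOR_BGR2HSV)
m=(((h[:,:,0]>100)&(h[:,:,0]<125)&(h[:,:,1]>95))*255).astype(np.uint8)
m2=np.zeros_like(m);m2[180:245,352:418]=m[180:245,352:418]
cs,_=cv2.findContours(m2,cv2.RETR_EXTERNAL,cv2.CHAIN_APPROX_NONE)
print(cv2.boundingRect(np.vstack([c for c in cs if len(c)>15])))
def ol(c,a):
    a=np.radians(a);x=np.array([np.cos(a),np.sin(a),0]);y=np.array([-np.sin(a),np.cos(a),0]);z=np.array([0,0,1.])
    p=np.array([proj('side',np.array(c)+k*8*y+45*(np.cos(s)*x+np.sin(s)*z)) for k in(-1,1) for s in np.linspace(0,6.283,80)]);return p.min(0),p.max(0)
print(ol((569.9,215.2,134.5),4.3),ol((571.2,215.2,134.5),4.3))
crop('pics/side5.png','pics/s5m.png',310,240,120,65,6.5)
t=np.radians(4.3);x=np.array([np.cos(t),np.sin(t),0]);y=np.array([-np.sin(t),np.cos(t),0]);z=np.array([0,0,1.]);o=np.array([569,215.1,0])
for q in((-92.5,-28,12),(52.5,-28,12),(52.5,28,12),(-92.5,28,12),(-105,-38,12),(65,-38,12),(65,38,12),(-105,38,12)):
    print(q,(proj('side',o+q[0]*x+q[1]*y+q[2]*z)-[310,240])*6.5+2.75)
```

```text
(360, 185, 52, 55)
(array([356.4695, 181.6084]), array([411.2044, 238.121 ])) (array([357.2345, 181.549 ]), array([411.9373, 238.0417]))
(-92.5, -28, 12) [169.7157 360.2118]
(52.5, -28, 12) [688.6318 271.3956]
(52.5, 28, 12) [583.4176 186.9251]
(-92.5, 28, 12) [ 84.1342 267.3048]
(-105, -38, 12) [138.2818 386.0393]
(65, -38, 12) [751.1069 279.9592]
(65, 38, 12) [606.2181 166.1804]
(-105, 38, 12) [ 24.6642 258.8174]
```

View pics/s5m.png

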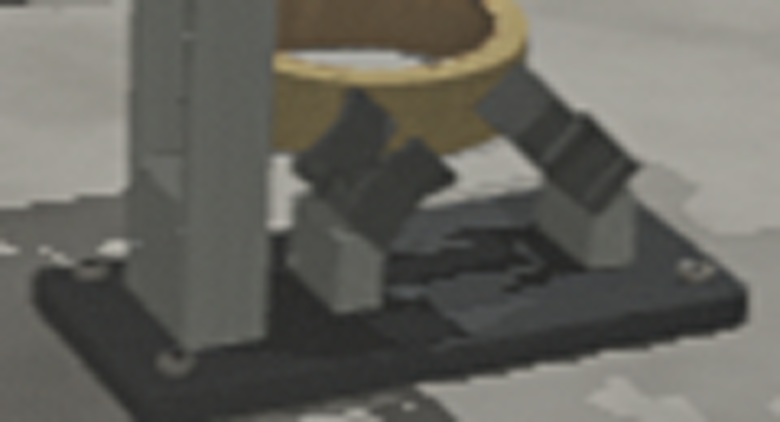

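Run:
```python
from h import *
cv2.imwrite('pics/top5.png',optics.grab_frame('top')[:,:,::-1])
crop('pics/top4.png','a.png',240,90,90,90,4.4);crop('pics/top5.png','b.png',240,90,90,90,4.4)
cv2.imwrite('pics/tt.png',np.hstack([cv2.imread('a.png'),cv2.imread('b.png')]))
t=np.radians(4.25);x=np.array([np.cos(t),np.sin(t),0]);y=np.array([-np.sin(t),np.cos(t),0])
for (c,z) in(((567.7,213.9),309.8),((569.8,215.1),152.3)):
    c=np.array([*c,z+1]) # approx rim
    for k in(-8,8):
      for a in (20,40,44):
        zz=z-17.8+np.sqrt(45**2-a*a); p=np.array([c[0],c[1],zz])+a*x+k*y
        print(z,k,a,(proj('top',p)-[240,90])*4.4+1.7)
```

```text
309.8 -8 20 [215.0075 100.2941]
309.8 -8 40 [214.157   63.8692]
309.8 -8 44 [214.7601  65.0155]
309.8 8 20 [165.2858 102.5734]
309.8 8 40 [165.8277  66.0622]
309.8 8 44 [167.1311  67.1774]
152.3 -8 20 [226.3524 242.1054]
152.3 -8 40 [225.3771 208.3839]
152.3 -8 44 [225.7459 207.5929]
152.3 8 20 [185.0524 244.0733]
152.3 8 40 [185.0425 210.2885]
152.3 8 44 [185.9003 209.474 ]
```

View pics/tt.png

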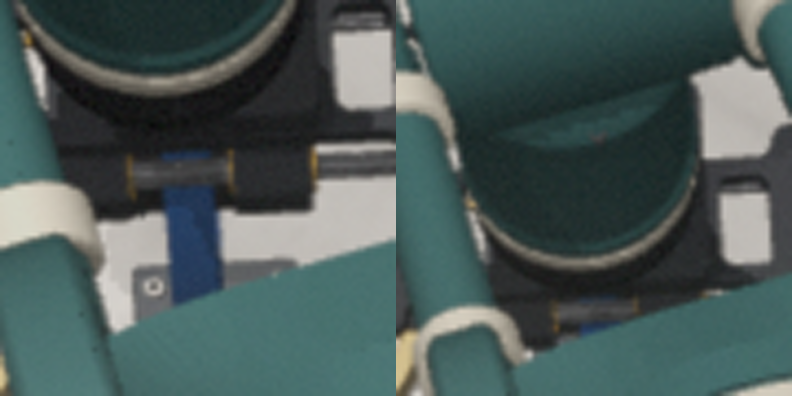

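Request:
{"op": "play_rows", "data": {
  "increments": [
    {"xyz": [0.004,0,0.03],"twist": [0,0,0]},
    {"xyz": [0.004,0,0.06],"twist": [0,0,0]},
    {"xyz": [0.004,0,0.08],"twist": [0,0,0]},
    {"xyz": [0.004,0,0.095],"twist": [0,0,0]},
    {"xyz": [0.004,0,0.105],"twist": [0,0,0]},
    {"xyz": [0.004,0,0.11],"twist": [0,0,0]},
    {"xyz": [0.004,0,0.11],"twist": [0,0,0]},
    {"xyz": [0.004,0,0.11],"twist": [0,0,0]},
    {"xyz": [0.004,0,0.11],"twist": [0,0,0]}
  ]
}}

```text
time_s: 7.7
position: [568.4, 215.2, 97.7]
ee_rot: [[-0.997, -0.074, 0.005], [-0.074, 0.997, 0.0], [-0.005, -0.0, -1.0]]
ft_force: [-0.1, 0.2, -1.8]
width: 15.9
```

Run:
```python
from h import *
cv2.imwrite('pics/side6.png',optics.grab_frame('side')[:,:,::-1]);crop('pics/side6.png','pics/s6c.png',310,160,120,145,4.1)
plan((568,215.1,88),94.3)
```

```text
t 7.75 pos [568.3829 215.159   97.7489] jaw 94.22786010565412 F [ 0.1912  0.3849 -2.075 ] w 16.173696893803907
xyz [ 0.0009 -0.0001  0.0195] twist [-0.0002  0.0111 -0.0025]
```

View pics/s6c.png

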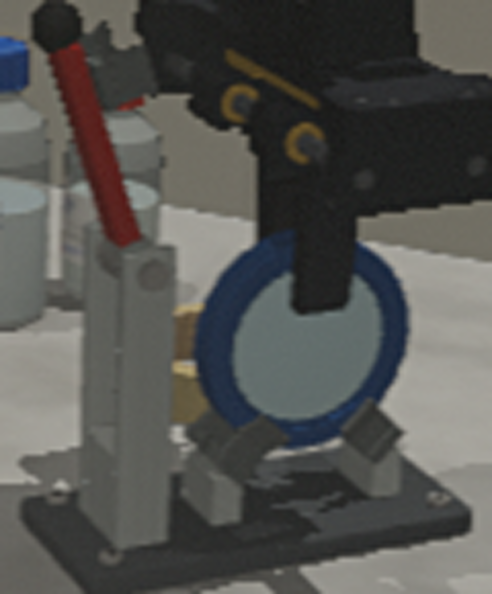

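The crop shows the rim entering the mouths of both grooves, at crop px (240,430) and (375,425), with the near walls in front of it. Lowering slowly.

Request:
{"op": "play_rows", "data": {
  "increments": [
    {"xyz": [0.001,0,0.003],"twist": [0,0.01,0]},
    {"xyz": [0.001,0,0.006],"twist": [0,0.01,0]},
    {"xyz": [0.001,0,0.009],"twist": [0,0.01,0]},
    {"xyz": [0.001,0,0.012],"twist": [0,0.01,0]},
    {"xyz": [0.001,0,0.012],"twist": [0,0.01,0]},
    {"xyz": [0.001,0,0.012],"twist": [0,0.01,0]}
  ]
}}

```text
time_s: 8.25
position: [567.7, 215.0, 91.5]
ee_rot: [[-0.997, -0.074, 0.0], [-0.074, 0.997, -0.0], [-0.0, -0.0, -1.0]]
ft_force: [-0.6, -0.3, -2.1]
width: 15.8
```

Request:
{"op": "play_rows", "data": {
  "increments": [
    {"xyz": [0,0,0.0015],"twist": [0,0,0]},
    {"xyz": [0,0,0.003],"twist": [0,0,0]},
    {"xyz": [0,0,0.0045],"twist": [0,0,0]},
    {"xyz": [0,0,0.0045],"twist": [0,0,0]}
  ]
}}

```text
time_s: 8.58
position: [567.8, 215.1, 89.6]
ee_rot: [[-0.997, -0.074, 0.0], [-0.074, 0.997, -0.0], [-0.0, -0.0, -1.0]]
ft_force: [-1.3, -0.8, -0.3]
width: 16.1
```

Request:
{"op": "play_rows", "data": {
  "increments": [
    {"xyz": [0,0,0.001],"twist": [0,0,0]},
    {"xyz": [0,0,0.001],"twist": [0,0,0]},
    {"xyz": [0,0,0.001],"twist": [0,0,0]}
  ]
}}

```text
time_s: 8.83
position: [567.8, 215.1, 89.6]
ee_rot: [[-0.997, -0.074, 0.0], [-0.074, 0.997, -0.0], [-0.0, -0.0, -1.0]]
ft_force: [-2.5, -0.3, 2.9]
width: 15.6
```

Request:
{"op": "play_rows", "data": {
  "increments": [
    {"xyz": [0.001,0,0],"twist": [0,0,0]},
    {"xyz": [0.001,0,0],"twist": [0,0,0]},
    {"xyz": [0.001,0,0],"twist": [0,0,0]}
  ]
}}

```text
time_s: 9.08
position: [567.2, 215.0, 89.1]
ee_rot: [[-0.997, -0.074, 0.0], [-0.074, 0.997, -0.0], [-0.0, -0.0, -1.0]]
ft_force: [-0.9, 0.1, -2.1]
width: 16.0
```

Run:
```python
from h import *
cv2.imwrite('pics/side7.png',optics.grab_frame('side')[:,:,::-1]);crop('pics/side7.png','pics/s7c.png',330,200,90,90,6.6)
plan((567.5,215.1,88),94.3)
```

```text
t 9.1333 pos [567.1695 215.0026  89.0796] jaw 94.225683859329 F [ 0.4703 -0.1045 -2.4614] w 15.899500324407022
xyz [-0.0007  0.0001  0.0022] twist [-0.0004 -0.0001 -0.0026]
```

View pics/s7c.png

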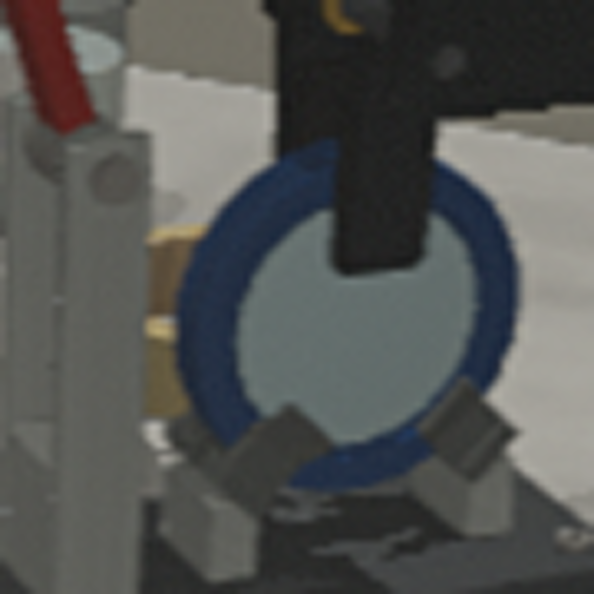

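The lens is in both grooves. The earlier touch was on the far seat only, and the 0.5 mm shift freed it. Continuing down.

Request:
{"op": "play_rows", "data": {
  "increments": [
    {"xyz": [0,0,0.001],"twist": [0,0,0]},
    {"xyz": [0,0,0.002],"twist": [0,0,0]},
    {"xyz": [0,0,0.002],"twist": [0,0,0]}
  ]
}}

```text
time_s: 9.38
position: [567.2, 215.1, 89.0]
ee_rot: [[-0.997, -0.074, -0.0], [-0.074, 0.997, -0.0], [0.0, -0.0, -1.0]]
ft_force: [-3.6, -1.1, 3.5]
width: 15.7
```

Request:
{"op": "play_rows", "data": {
  "increments": [
    {"xyz": [0.001,0,0],"twist": [0,0,0]},
    {"xyz": [0.002,0,0],"twist": [0,0,0]},
    {"xyz": [0.002,0,0],"twist": [0,0,0]},
    {"xyz": [0.002,0,0],"twist": [0,0,0]}
  ]
}}

```text
time_s: 9.72
position: [566.0, 214.9, 88.4]
ee_rot: [[-0.997, -0.074, -0.001], [-0.074, 0.997, -0.0], [0.001, -0.0, -1.0]]
ft_force: [-0.7, 0.4, -2.7]
width: 16.0
```

Request:
{"op": "play_rows", "data": {
  "increments": [
    {"xyz": [0,0,0.001],"twist": [0,0,0]},
    {"xyz": [0,0,0.001],"twist": [0,0,0]},
    {"xyz": [0,0,0.001],"twist": [0,0,0]}
  ]
}}

```text
time_s: 9.97
position: [566.2, 215.0, 88.0]
ee_rot: [[-0.997, -0.074, -0.0], [-0.074, 0.997, -0.0], [0.0, -0.0, -1.0]]
ft_force: [0.1, -0.3, 0.5]
width: 15.5
```

Both seats now bear: net about 3 N upward with almost no sideways force. Releasing.

Request:
{"op": "play_rows", "data": {
  "increments": [
    {"xyz": [0,0,0],"twist": [0,0,0]},
    {"xyz": [0,0,0],"twist": [0,0,0]},
    {"xyz": [0,0,0],"twist": [0,0,0]},
    {"xyz": [0,0,0],"twist": [0,0,0]},
    {"xyz": [0,0,0],"twist": [0,0,0]},
    {"xyz": [0,0,0],"twist": [0,0,0]}
  ],
  "gripper": 0.4
}}

```text
time_s: 10.47
position: [566.2, 215.0, 88.1]
ee_rot: [[-0.997, -0.074, -0.0], [-0.074, 0.997, -0.0], [0.0, -0.0, -1.0]]
ft_force: [0.2, 0.2, -0.7]
width: 35.0
```

Run:
```python
from h import *
cv2.imwrite('pics/side8.png',optics.grab_frame('side')[:,:,::-1]);crop('pics/side8.png','pics/s8c.png',330,200,90,90,6.6)
plan((567.5,215.1,240),94.3)
```

```text
t 10.5167 pos [566.2215 214.976   88.0783] jaw 94.2300646431345 F [-0.1481  0.4382 -0.5675] w 35.06267117227536
xyz [-0.0025 -0.     -0.3038] twist [-0.0005 -0.0002 -0.0024]
```

View pics/s8c.png

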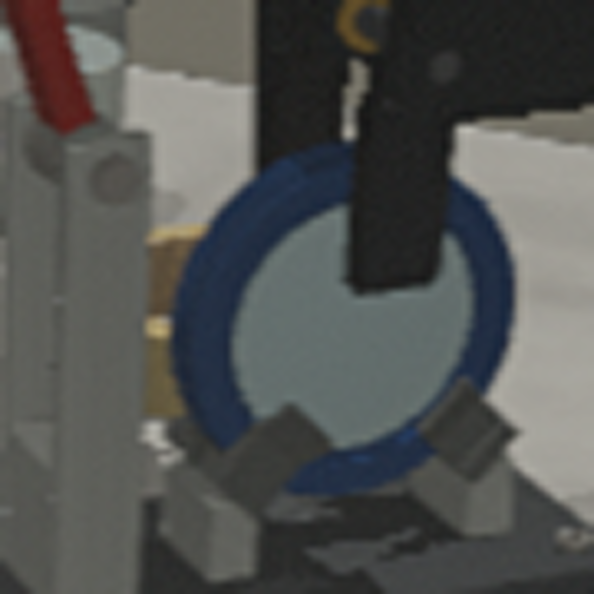

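The lens stays seated and upright in both grooves, with the fingers (crop px (400,230)) open and clear. The arm is still open. Rising straight up.

Request:
{"op": "play_rows", "data": {
  "increments": [
    {"xyz": [0,0,-0.02],"twist": [0,0,0]},
    {"xyz": [0,0,-0.05],"twist": [0,0,0]},
    {"xyz": [0,0,-0.1],"twist": [0,0,0]},
    {"xyz": [0,0,-0.16],"twist": [0,0,0]},
    {"xyz": [0,0,-0.23],"twist": [0,0,0]},
    {"xyz": [0,0,-0.3],"twist": [0,0,0]},
    {"xyz": [0,0,-0.36],"twist": [0,0,0]},
    {"xyz": [0,0,-0.4],"twist": [0,0,0]},
    {"xyz": [0,0,-0.42],"twist": [0,0,0]},
    {"xyz": [0,0,-0.42],"twist": [0,0,0]}
  ]
}}

```text
time_s: 11.35
position: [567.7, 215.5, 302.1]
ee_rot: [[-0.997, -0.074, 0.006], [-0.074, 0.997, 0.002], [-0.006, 0.001, -1.0]]
ft_force: [0.9, 0.6, -0.5]
width: 35.4
```

Run:
```python
from h import *
side=optics.grab_frame('side')[:,:,::-1];cv2.imwrite('pics/side9.png',side);crop('pics/side9.png','pics/s9c.png',310,150,120,145,4.1)
plan((418.5,203.9,298),94.3)
h=cv2.cvtColor(np.ascontiguousarray(side),cv2.COLOR_BGR2HSV)
m=(((h[:,:,0]>100)&(h[:,:,0]<125)&(h[:,:,1]>95))*255).astype(np.uint8)
m2=np.zeros_like(m);m2[205:285,350:415]=m[205:285,350:415]
cs,_=cv2.findContours(m2,cv2.RETR_EXTERNAL,cv2.CHAIN_APPROX_NONE)
print(cv2.boundingRect(np.vstack([c for c in cs if len(c)>15])))
def ol(c,a):
    a=np.radians(a);x=np.array([np.cos(a),np.sin(a),0]);y=np.array([-np.sin(a),np.cos(a),0]);z=np.array([0,0,1.])
    p=np.array([proj('side',np.array(c)+k*8*y+45*(np.cos(s)*x+np.sin(s)*z)) for k in(-1,1) for s in np.linspace(0,6.283,80)]);return p.min(0),p.max(0)
print(ol((569,215.1,70),4.3))
```

```text
t 11.4 pos [566.7076 215.1733 299.4445] jaw 94.22978965818352 F [ 0.2865  0.2494 -0.1783] w 35.05168551191055
xyz [ 0.2973 -0.0006  0.0022] twist [ 0.0007  0.0048 -0.0025]
(357, 222, 50, 53)
(array([354.5926, 219.8353]), array([408.0451, 274.4103]))
```

View pics/s9c.png

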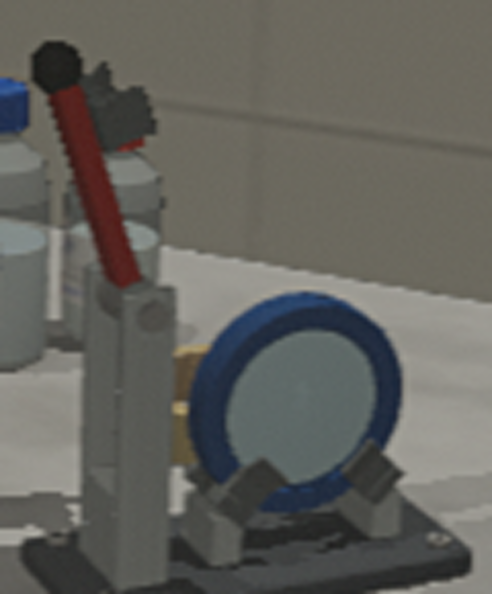

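The lens is seated: its outline spans px (356–408, 221–275) against a predicted (355–409, 220–274). Moving behind the clamp arm.

Request:
{"op": "play_rows", "data": {
  "increments": [
    {"xyz": [0.05,0,0],"twist": [0,0,0]},
    {"xyz": [0.12,0,0],"twist": [0,0,0]},
    {"xyz": [0.19,0,0],"twist": [0,0,0]},
    {"xyz": [0.25,0,0],"twist": [0,0,0]},
    {"xyz": [0.3,0,0],"twist": [0,0,0]},
    {"xyz": [0.3,0,0],"twist": [0,0,0]},
    {"xyz": [0.3,0,0.05],"twist": [0,0,0]},
    {"xyz": [0.3,0,0.1],"twist": [0,0,0]},
    {"xyz": [0.3,0,0.15],"twist": [0,0,0]},
    {"xyz": [0.3,0,0.185],"twist": [0,0,0]},
    {"xyz": [0.3,0,0.185],"twist": [0,0,0]},
    {"xyz": [0.3,0,0.185],"twist": [0,0,0]}
  ],
  "gripper": 0
}}

```text
time_s: 12.4
position: [416.0, 203.5, 204.1]
ee_rot: [[-0.997, -0.074, -0.003], [-0.074, 0.997, -0.002], [0.003, -0.001, -1.0]]
ft_force: [-0.5, -0.5, 0.7]
width: 0.7
```

Run:
```python
from h import *
cv2.imwrite('pics/side10.png',optics.grab_frame('side')[:,:,::-1]);crop('pics/side10.png','pics/s10c.png',270,110,150,180,3.3)
plan((500.,210,205),94.3)
```

```text
t 12.45 pos [417.1161 203.98   205.7971] jaw 94.22543395623865 F [ 0.0657  0.2706 -0.5772] w 0.651094626533332
xyz [-0.1662 -0.0002  0.0017] twist [-0.0007  0.0008 -0.0026]
```

View pics/s10c.png

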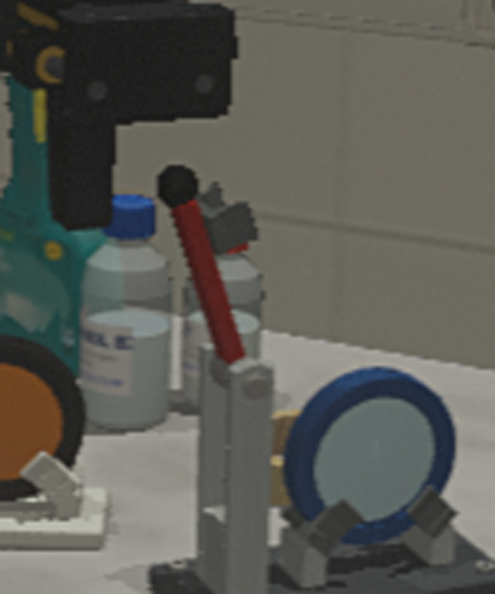

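The finger (crop px (80,190)) is behind the ball (178,185), with the lens untouched at (370,455). Pushing slowly in +x.

Request:
{"op": "play_rows", "data": {
  "increments": [
    {"xyz": [-0.01,0,0.014],"twist": [0,0,0]},
    {"xyz": [-0.025,0,0.014],"twist": [0,0,0]},
    {"xyz": [-0.04,0,0.014],"twist": [0,0,0]},
    {"xyz": [-0.05,0,0.014],"twist": [0,0,0]},
    {"xyz": [-0.06,0,0.014],"twist": [0,0,0]},
    {"xyz": [-0.07,0,0.014],"twist": [0,0,0]},
    {"xyz": [-0.08,0,0.014],"twist": [0,0,0]},
    {"xyz": [-0.09,0,0.014],"twist": [0,0,0]},
    {"xyz": [-0.1,0,0.014],"twist": [0,0,0]},
    {"xyz": [-0.11,0,0.014],"twist": [0,0,0]},
    {"xyz": [-0.12,0,0.014],"twist": [0,0,0]},
    {"xyz": [-0.13,0,0.014],"twist": [0,0,0]}
  ]
}}

```text
time_s: 13.45
position: [482.5, 208.8, 198.8]
ee_rot: [[-0.997, -0.074, 0.0], [-0.074, 0.997, -0.0], [-0.0, -0.0, -1.0]]
ft_force: [-0.4, 0.5, 1.0]
width: 0.4
```

Run:
```python
from h import *
cv2.imwrite('pics/side11.png',optics.grab_frame('side')[:,:,::-1]);crop('pics/side11.png','pics/s11c.png',270,110,150,180,3.3)
plan((500.,210,205),94.3)
```

```text
t 13.5 pos [483.3947 208.8826 198.9025] jaw 94.22096766545691 F [ 0.7508 -0.1844 -0.029 ] w 0.19523629610025262
xyz [-0.0333 -0.0002 -0.0121] twist [-0.0005  0.0032 -0.0028]
```

View pics/s11c.png

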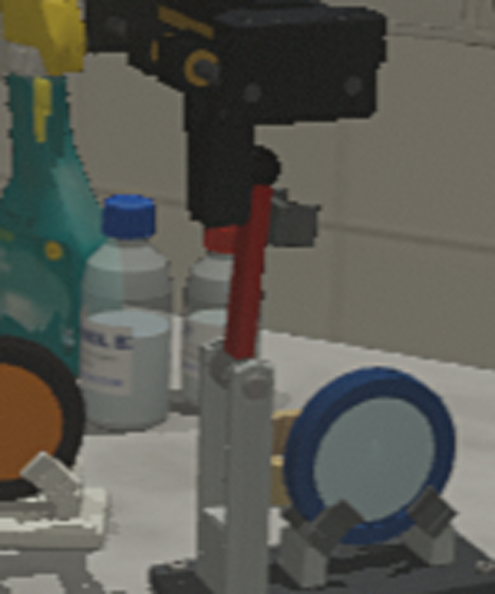

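The arm is just past upright, with its ball at crop px (263,165). I push about 12 mm more, then hold and watch.

Request:
{"op": "play_rows", "data": {
  "increments": [
    {"xyz": [-0.008,0,0],"twist": [0,0,0]},
    {"xyz": [-0.016,0,0],"twist": [0,0,0]},
    {"xyz": [-0.024,0,0],"twist": [0,0,0]},
    {"xyz": [-0.024,0,0],"twist": [0,0,0]},
    {"xyz": [-0.012,0,0],"twist": [0,0,0]},
    {"xyz": [0.02,0,0],"twist": [0,0,0]},
    {"xyz": [0.06,0,0],"twist": [0,0,0]},
    {"xyz": [0.1,0,0],"twist": [0,0,0]},
    {"xyz": [0.1,0,-0.04],"twist": [0,0,0]},
    {"xyz": [0.1,0,-0.1],"twist": [0,0,0]},
    {"xyz": [0.1,0,-0.15],"twist": [0,0,0]},
    {"xyz": [0.1,0,-0.15],"twist": [0,0,0]}
  ]
}}

```text
time_s: 14.5
position: [435.5, 206.3, 279.9]
ee_rot: [[-0.997, -0.074, 0.011], [-0.074, 0.997, 0.004], [-0.011, 0.003, -1.0]]
ft_force: [0.9, 0.7, 0.7]
width: 0.4
```

Request:
{"op": "play_rows", "data": {
  "increments": [
    {"xyz": [0,0,0],"twist": [0,0,0]},
    {"xyz": [0,0,0],"twist": [0,0,0]},
    {"xyz": [0,0,0],"twist": [0,0,0]},
    {"xyz": [0,0,0],"twist": [0,0,0]},
    {"xyz": [0,0,0],"twist": [0,0,0]},
    {"xyz": [0,0,0],"twist": [0,0,0]},
    {"xyz": [0,0,0],"twist": [0,0,0]},
    {"xyz": [0,0,0],"twist": [0,0,0]},
    {"xyz": [0,0,0],"twist": [0,0,0]},
    {"xyz": [0,0,0],"twist": [0,0,0]},
    {"xyz": [0,0,0],"twist": [0,0,0]},
    {"xyz": [0,0,0],"twist": [0,0,0]}
  ]
}}

```text
time_s: 15.5
position: [435.6, 206.3, 279.9]
ee_rot: [[-0.997, -0.074, 0.011], [-0.074, 0.997, 0.004], [-0.011, 0.003, -1.0]]
ft_force: [0.1, 0.4, 0.9]
width: 0.5
```

Request:
{"op": "play_rows", "data": {
  "increments": [
    {"xyz": [0,0,0],"twist": [0,0,0]},
    {"xyz": [0,0,0],"twist": [0,0,0]},
    {"xyz": [0,0,0],"twist": [0,0,0]},
    {"xyz": [0,0,0],"twist": [0,0,0]},
    {"xyz": [0,0,0],"twist": [0,0,0]},
    {"xyz": [0,0,0],"twist": [0,0,0]},
    {"xyz": [0,0,0],"twist": [0,0,0]},
    {"xyz": [0,0,0],"twist": [0,0,0]},
    {"xyz": [0,0,0],"twist": [0,0,0]},
    {"xyz": [0,0,0],"twist": [0,0,0]},
    {"xyz": [0,0,0],"twist": [0,0,0]},
    {"xyz": [0,0,0],"twist": [0,0,0]}
  ]
}}

```text
time_s: 16.5
position: [435.6, 206.4, 279.9]
ee_rot: [[-0.997, -0.074, 0.011], [-0.074, 0.997, 0.004], [-0.011, 0.003, -1.0]]
ft_force: [0.2, -0.6, 0.4]
width: 0.6
```

Run:
```python
from h import *
for n in('side','top'):cv2.imwrite(f'pics/{n}12.png',optics.grab_frame(n)[:,:,::-1])
crop('pics/side12.png','pics/s12c.png',310,170,120,130,4.5)
plan((500.,210,205),94.3)
t=np.radians(4.3);x=np.array([np.cos(t),np.sin(t),0]);o=np.array([569,215.1,0])
for a in (0,.06,-.06): print(a,(proj('side',o+x*(-75+98*np.cos(a))+np.array([0,0,125+98*np.sin(a)]))-[310,170])*4.5+1.75)
```

```text
t 16.6 pos [435.5554 206.3603 279.9188] jaw 94.23596889552465 F [ 0.2895  0.1951 -0.0018] w 0.43822454194750377
xyz [-0.1274 -0.0027  0.1512] twist [ 0.0058  0.022  -0.0023]
0 [388.2988 200.512 ]
0.06 [388.837  185.1348]
-0.06 [386.8991 215.9285]
```

View pics/s12c.png

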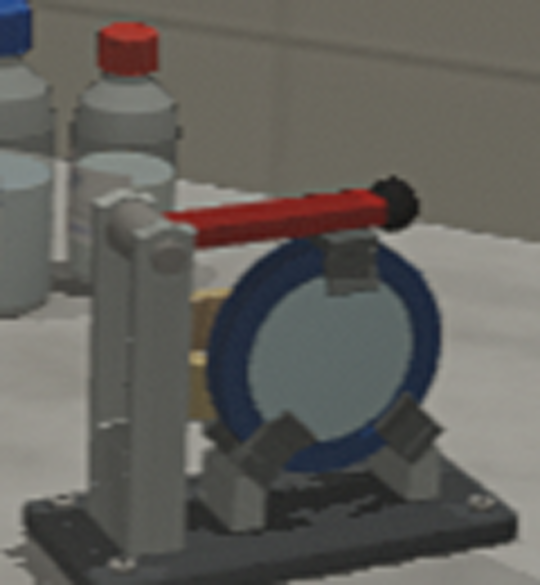

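View pics/top12.png

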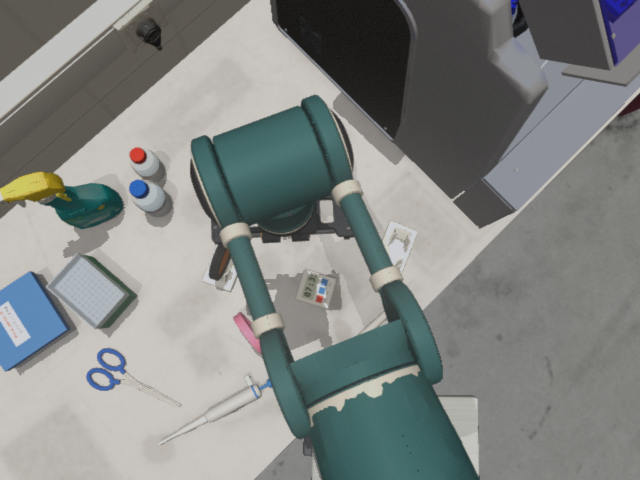

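The arm is level, with its ball at crop px (394,203) against a predicted (392,200). The pad straddles the rim at (350,262), the lens is upright in both seats, and the robot is clear. Handing in.

Run:
```python
from h import *
a=optics.grab_frame('side').astype(int); d=np.abs(a-cv2.imread('pics/side12.png')[:,:,::-1].astype(int))[180:290,330:420]; print('frame change',d.mean(),d.max())
print(env.job_done())
```

```text
frame change 0.9398316498316498 21
the job is handed in; nothing more can be done
None
```

I took the blue-rimmed lens from its stand and lowered it into the two lower seats of the mount. I let go of it, then pushed the open clamp arm past upright from behind with the closed fingers. The arm sank onto the rim by itself. The job was handed in at about 16.6 s of the 54 s allowed.

- **Seating:** On the way down the rim touched the far seat first, twice, with about 6–7 N at most. I shifted 0.5 mm, then 1 mm, towards the post. Final contact was about 3 N upward with almost no sideways force.
- **Lens position:** After release, the outline in the side view matched the predicted seated place to about 1 px, roughly 1 mm.
- **Clamp arm:** It is level, with the ball 2–3 crop px (under 1 px) from its predicted place at 0 rad. The pad straddles the top of the rim.
- **Stillness:** Two side frames before hand-in differed only at noise level around the mount, and the robot was well clear.
- **Other objects:** I planned no contact with the filter, tape or timer and saw none. The final top view is partly hidden by the arm, so I checked them only by eye.

**Limits of the checks:** The two cameras and the robot's readings disagreed by about 1–3 mm, so I relied on contact forces for the final fit. The seat and pad forces could not be read directly after release. That all three points bear is judged from the pictures.

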